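# Turn the repaired wagon's berth marker from red to green

### The arm

A 6-joint arm with a two-finger parallel gripper is mounted at the origin on a cart in front of the work surface, level with it; the furniture and walls round the work are solid. World frame = base frame: x ahead of the robot, y to its left, z up, the work surface at z = 0. Lengths are in mm, angles in degrees, forces in N, time in s.
With the tool pointing down it reaches from about 350 to 850 mm from the base axis. Payload 8.1 kg.
Tool frame: the origin (TCP) lies at the centre of the arm's flange, where the gripper is bolted on; the fingertips stand 173 mm ahead of it and the grasp point (between the pads) lies 155 mm ahead of it; z points along the fingers, y is the line along which they close (so a half turn about z gives the same grasp; the last joint's range is limited). The gripper opens to 85 mm and grips with 20 to 120 N. Pads are 22 mm wide; open, the fingers measure 114 mm over their backs; the gripper's body (76 mm by 85 mm) begins 54 mm behind the grasp point. The pads swing forward as they close: fully open they stand 13 mm farther back than shut.
Start: joints at [-70.21, 7.471, 85.268, -0, 87.261, -4.893], TCP at [250.579, -545.176, 404.692] pointing down, gripper open.
Joint ranges: [-169.43, 169.43], [-51.17, 129.36], [1.28, 143.12], [-76.62, 256.62], [0, 156.53], [-152.29, 152.29]. Speed limits (degrees/s): [136.94, 136.94, 159.86, 180, 180, 180].

### API

Orientations are given as [roll, pitch, yaw] about the fixed x, y, z axes, in that order (R = Rz(yaw) Ry(pitch) Rx(roll)).
In Python, from bench import * gives the robot as it stands.
- The arm moves only by the shell command python3 -m jog 'ROWS' [FORCE]. ROWS is text: rows parted by semicolons, each of 7 numbers parted by spaces: the shift along the tool's x, y, z scaled (see below), then the turn, a rotation vector about the tool's x, y, z scaled (see below), then the closure, from -1 (fully open) to 1 (shut). In form: tx ty tz wx wy wz hand; .... A call has 1 to 5 rows; each row shifts and turns the commanded pose from where the row before left it, along the tool's axes as they then stand; what a row does not reach is not made up. The controller multiplies each number of a shift by 0.1 m and each number of a turn by 60 degrees. A row lasts 1/8 s, in which the tool goes at most 62.5 mm and 10.7 degrees, less where a joint would pass 70% of its speed; a pose out of reach is approached as far as the arm can. A call with a number of a shift or a turn outside -1 to 1 is refused whole. A call with a gripper value outside its range is refused whole. The fingers move at their own pace and stop on an object; FORCE is the grip in N (left out, the last holds). Time passes only in rows, so rows that do not move let the fingers close. It gives the time, the measured TCP pose, the force, the opening and the grip force at its end, in the units of the state.
- sense(): the state, without advancing time (a new reading comes with each control period).
- snapshot(name): name is "scene" or "top" or "wrist"; returns a dict with "img" (384x512x3 uint8, red, green, blue), "fx", "fy", "cx", "cy" (pixels), "extrinsics" (4x4, takes a point from camera to world coordinates). Camera axes: x right, y down, z forward; pixel columns grow to the right and rows downward; lengths in mm; the calibration is good to about 2 mm. The wrist camera is an equidistant fisheye: a pixel r from the principal point sees the ray r / f radians off the axis. A picture is of the moment at which its call begins. There is no depth.
- hand_in(): hands the job in; it is judged then, once.
The state is a dict: "time": time; "joint_pos": joint angles; "qd": joint speeds; "joint_efforts": joint torques, N m; "tool_pos": TCP position; "tcp_rot": TCP orientation; "ft_force": force on the tool from outside, world axes, zero at the start; "wrist_torque": the same for the moment, N m; "finger_gap": finger opening in mm; "grip_force": force on a finger pad.
Only numpy, scipy, OpenCV 4.12 (cv2) and the standard library are available. Lean on these libraries where they do the work, as an engineer would, in place of code of your own. Each camera call takes 0.05 s, during which the arm holds its last target. There are 200 camera calls.

### The job

The silver tank wagon is repaired: flip the hinged marker in front of it right over, from its red face to its green one, and press it down until it lies flat on the far side. Do it by pushing with the fingertips only, never pinching the marker between the fingers, and leave the three vehicles and the other two markers as they are.

Things in the scene. Friction and masses are not known exactly. Their poses are not given: they have to be found in the camera images.
- berth_silver: Fixed repair berth of the silver-grey tank wagon: plywood board 150 x 120 x 12 mm, origin on the bench top; x points away from the robot (yaw within 0.3 rad), y along the hinge. At x = -30 mm a block 52 (x) x 62 (y) mm, 99 mm high, carries the marker's hinge; at x = +64 mm the vehicle stands across the board on track, top below 65 mm.
- tag_silver (a joint): Marker angle: plate 94 mm wide (y), 5 to 75 mm from the hinge, 7 mm thick, 60 g. 0 = level towards the robot, red up, outer 49 mm overhanging its block with free air beneath; pi/2 = upright; pi = flat on the far side, green up (0 and pi are stops). Stiff hinge (0.05 N m, 0.7 N at the edge): it stays where it is left. Starts at 0 to 0.3.
- tag_silver_hinge (a point): Hinge axis of the marker, middle of its width, 105 mm above the bench; the axis runs along the berth's y.
- tag_silver_edge (a point): Middle of the marker's free edge, 75 mm from the hinge axis, in the mid-plane of the plate; moves with it.
- wagon_silver_center (a point): The silver-grey tank wagon, 26 x 91 x 42 mm (long side along the berth's y), loose; point 21 mm above its wheels' underside. Not to be moved.
- berth_yellow: Fixed repair berth of the yellow tank wagon: plywood board 150 x 120 x 12 mm, origin on the bench top; x points away from the robot (yaw within 0.3 rad), y along the hinge. At x = -30 mm a block 52 (x) x 62 (y) mm, 99 mm high, carries the marker's hinge; at x = +64 mm the vehicle stands across the board on track, top below 65 mm.
- tag_yellow (a joint): Marker angle: plate 94 mm wide (y), 5 to 75 mm from the hinge, 7 mm thick, 60 g. 0 = level towards the robot, red up, outer 49 mm overhanging its block with free air beneath; pi/2 = upright; pi = flat on the far side, green up (0 and pi are stops). Stiff hinge (0.05 N m, 0.7 N at the edge): it stays where it is left. Starts at 0 to 0.3.
- tag_yellow_hinge (a point): Hinge axis of the marker, middle of its width, 105 mm above the bench; the axis runs along the berth's y.
- tag_yellow_edge (a point): Middle of the marker's free edge, 75 mm from the hinge axis, in the mid-plane of the plate; moves with it.
- wagon_yellow_center (a point): The yellow tank wagon, 26 x 61 x 41 mm (long side along the berth's y), loose; point 21 mm above its wheels' underside. Not to be moved.
- berth_steam: Fixed repair berth of the black steam engine: plywood board 150 x 120 x 12 mm, origin on the bench top; x points away from the robot (yaw within 0.3 rad), y along the hinge. At x = -30 mm a block 52 (x) x 62 (y) mm, 99 mm high, carries the marker's hinge; at x = +64 mm the vehicle stands across the board on track, top below 65 mm.
- tag_steam (a joint): Marker angle: plate 94 mm wide (y), 5 to 75 mm from the hinge, 7 mm thick, 60 g. 0 = level towards the robot, red up, outer 49 mm overhanging its block with free air beneath; pi/2 = upright; pi = flat on the far side, green up (0 and pi are stops). Stiff hinge (0.05 N m, 0.7 N at the edge): it stays where it is left. Starts at 2.9 to pi.
- tag_steam_hinge (a point): Hinge axis of the marker, middle of its width, 105 mm above the bench; the axis runs along the berth's y.
- tag_steam_edge (a point): Middle of the marker's free edge, 75 mm from the hinge axis, in the mid-plane of the plate; moves with it.
- wagon_steam_center (a point): The black steam engine, 26 x 77 x 44 mm (long side along the berth's y), loose; point 21 mm above its wheels' underside. Not to be moved.

How it is judged (in metres and radians):
At the end, for the whole second after the job is handed in: The silver wagon's marker lies over on the far side, green up, within 10 degrees of flat, and is at rest; each vehicle is within 15 mm of where it stood, and the free edges of the other two markers within 12 mm of where they were (value of joint tag_silver above 2.97 rad and not (velocity of joint tag_silver above 0.1 rad/s) and not (velocity of joint tag_silver below -0.1 rad/s) and distance of each of wagon_silver_center, wagon_yellow_center, wagon_steam_center from where it was at the start of the episode below 0.015 m and distance of each of tag_yellow_edge, tag_steam_edge from where it was at the start of the episode below 0.012 m); the robot touches nothing.
It fails at once if the marker is pinched: the fingers press on its red and its green face at once (contact force between the fingers and tag_silver_c2 above 1 N and contact force between the fingers and tag_silver_c3 above 1 N).
It fails at once if a vehicle is lifted, carried or pushed away by 15 mm or more (distance of any of wagon_silver_center, wagon_yellow_center, wagon_steam_center from where it was at the start of the episode above 0.015 m).
It fails at once if another berth's marker is turned (its edge moves 12 mm or more) (distance of any of tag_yellow_edge, tag_steam_edge from where it was at the start of the episode above 0.012 m).
It also fails if it takes over 42 s, if anything falls off the work surface, if the arm or the gripper's body presses on something with over 40 N, if the wrist force passes 120 N, or if a joint passes its speed limit or range.

## Working session

There is one attempt and no reset: what is moved stays moved. The work goes in short steps, Python scripts to look and compute and a shell command to move; the robot and the scene stay as the last step left them, time stands still between calls to the robot, and variables do not carry over. Pictures are saved under pics/ and viewed, at most 10 in all, crops included, and the job is handed in when it is done.

```bash
mkdir -p pics
python3 - <<'E'
from bench import *
import cv2,numpy as np
for n in("scene","top"):
    s=snapshot(n); cv2.imwrite(f"pics/{n}0.png",cv2.resize(s["img"][:,:,::-1],(800,600),interpolation=cv2.INTER_CUBIC))
    print(n,s["fx"],s["fy"],s["cx"],s["cy"],np.round(s["extrinsics"],3).tolist())
s=sense();print(s["tool_pos"],s["tcp_rot"],s["finger_gap"],s["time"])
E
```

```text
scene 379.7525605767931 379.7525605767931 257.9840651847318 193.1339053722837 [[-0.689, -0.536, 0.488, 146.391], [-0.725, 0.504, -0.469, 448.713], [0.005, -0.677, -0.736, 732.048], [0.0, 0.0, 0.0, 1.0]]
top 415.6506047151443 415.6506047151443 253.8255164917187 194.51390097791963 [[0.017, -0.999, 0.044, 521.055], [-1.0, -0.017, -0.009, 61.669], [0.01, -0.044, -0.999, 1162.55], [0.0, 0.0, 0.0, 1.0]]
[ 250.53008774 -544.9708661   403.71644522] [-1.79902747e+02 -1.01723413e-02  2.46850800e+01] 85.19917501732616 0.1
```

View pics/scene0.png

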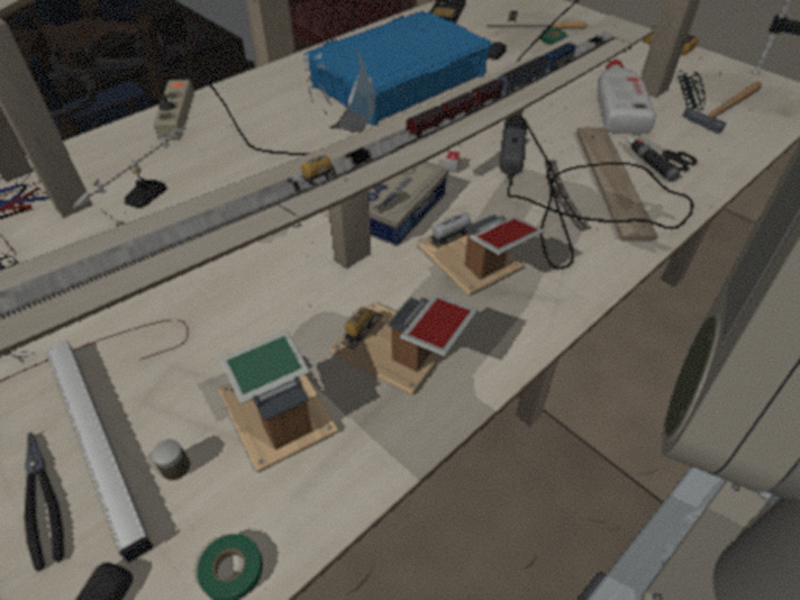

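View pics/top0.png

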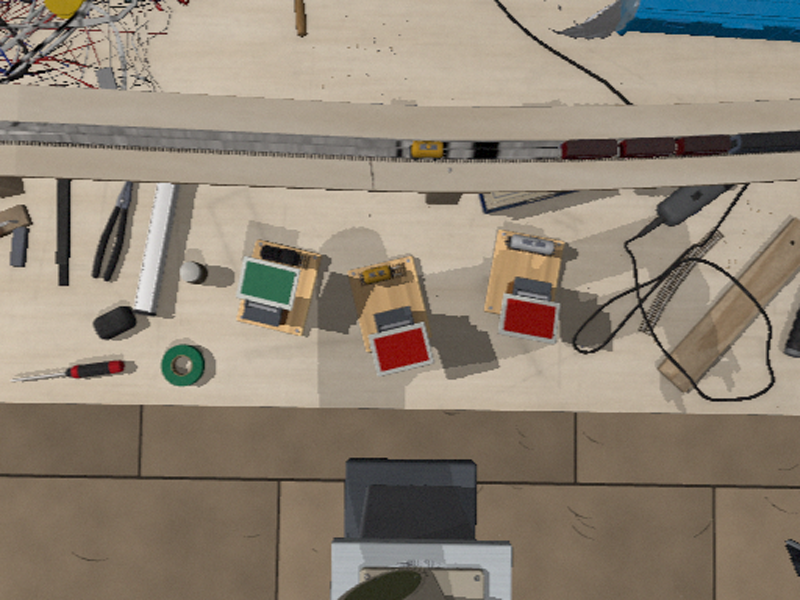

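The scene view shows the silver berth at about (480,245), with its marker's red face up. In the top view the red plate is at about (530,318) and the wagon at (530,243). The steam marker is green and the yellow one red. Next I zoom in on the silver berth for corners.

Run:
```python
from bench import *
import cv2,numpy as np
a=snapshot("top")["img"][140:225,305:370,::-1]; b=snapshot("scene")["img"][130:192,262:352,::-1]
a=cv2.resize(a,None,fx=6,fy=6,interpolation=cv2.INTER_CUBIC);b=cv2.resize(b,None,fx=4.5,fy=4.5,interpolation=cv2.INTER_CUBIC)
o=np.zeros((max(a.shape[0],b.shape[0]),800,3),np.uint8);o[:a.shape[0],:390]=a;o[:b.shape[0],395:395+b.shape[1]]=b[:,:405]
cv2.imwrite("pics/crop.png",o)
```

```text
(no output)
```

View pics/crop.png

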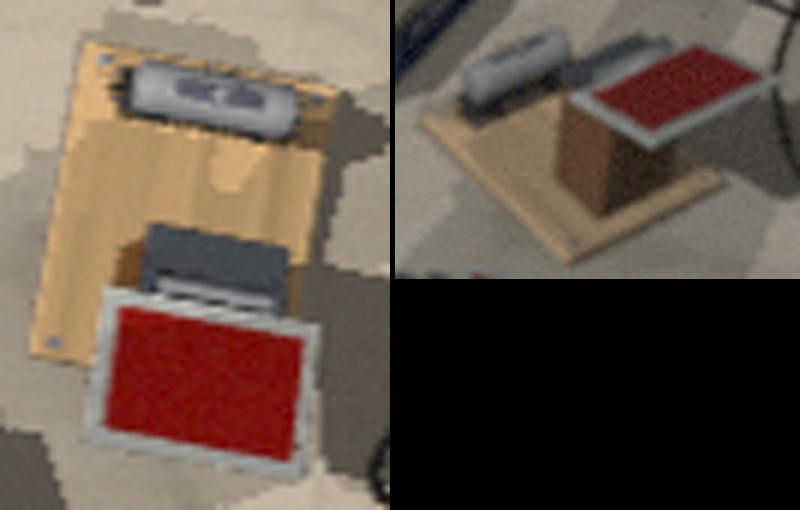

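```bash
cat > h.py <<'E'
from bench import *
import numpy as np
from scipy.optimize import least_squares
def proj(s,P):
    E=np.array(s["extrinsics"]);c=(np.atleast_2d(P)-E[:3,3])@E[:3,:3]
    return np.c_[s["fx"]*c[:,0]/c[:,2]+s["cx"],s["fy"]*c[:,1]/c[:,2]+s["cy"]]
def berth(p,Q):
    x,y,w=p[:3];c,s=np.cos(w),np.sin(w);Q=np.array(Q,float)
    return Q@np.array([[c,s,0],[-s,c,0],[0,0,1]])+[x,y,0]
def plate(th,r,y,n=3.5): # n: offset toward red face
    return [-30-r*np.cos(th)+n*np.sin(th),y,105+r*np.sin(th)+n*np.cos(th)]
E
python3 - <<'E'
from h import *
T=snapshot("top");S=snapshot("scene")
t=np.array([(104,288),(322,325),(303,478),(85,440),(83,40),(342,93),(30,355)])/6+[305,140]-.4
s=(np.array([(570,97),(652,148),(782,78),(700,43),(570,262),(423,118),(724,182)])-[395,0])/4.5+[262,130]-.4
def model(p):
    pl=lambda k:berth(p,[plate(p[3],r,y) for r,y in k])
    a=pl([(5,47),(5,-47),(75,-47),(75,47)]);b=pl([(5,47),(75,47),(75,-47),(5,-47)])
    ba=berth(p,[(75,60,12),(75,-60,12),(-75,60,12)]);bb=berth(p,[(-75,60,12),(75,60,12),(-75,-60,12)])
    return np.vstack([proj(T,np.vstack([a,ba]))-t,proj(S,np.vstack([b,bb]))-s])
f=least_squares(lambda p:model(p).ravel(),[480,-130,0,.1],loss="soft_l1")
p=f.x;print(p.round(3));print(model(p).round(1).tolist());np.save("p.npy",p)
print("hinge",berth(p,[(-30,0,105)]),"edge",berth(p,[plate(p[3],75,0,0)]))
E
```

```text
[ 620.067 -174.523  -44.147  496.542]
[[0.6, -2.1], [0.7, -1.6], [0.4, -0.3], [-0.1, -0.7], [0.2, 2.2], [-0.7, 1.1], [-0.3, 2.6], [-1.1, -0.9], [-0.8, -0.1], [-0.3, 1.0], [-1.4, -2.3], [1.4, 1.2], [0.9, 1.0], [1.7, 1.1]]
hinge [[ 590.47098307 -169.61430272  105.        ]] edge [[ 517.54767718 -157.52012367  117.68551499]]
```

Run:
```python
from h import *
T=snapshot("top");S=snapshot("scene")
t=np.array([(104,288),(322,325),(303,478),(85,440)])/6+[305,140]-.4
s=(np.array([(570,97),(652,148),(782,78),(700,43)])-[395,0])/4.5+[262,130]-.4
def model(p,dz=0):
    pl=lambda k:berth(p,[plate(p[3],r,y) for r,y in k])+[0,0,dz]
    return np.vstack([proj(T,pl([(5,47),(5,-47),(75,-47),(75,47)]))-t,proj(S,pl([(5,47),(75,47),(75,-47),(5,-47)]))-s])
for z in(0,1):
    f=least_squares(lambda p:model(p,p[4]*z).ravel(),[610,-170,-.16,.15,0]);p=f.x
    print(p.round(3),f.cost);print(model(p,p[4]*z).round(1).tolist())
    print("hinge",berth(p,[(-30,0,105)]),"edge",berth(p,[plate(p[3],75,0,0)]))
    if not z:np.save("p.npy",p)
```

```text
[ 6.15621e+02 -1.72551e+02 -1.64000e-01  2.40000e-01  0.00000e+00] 2.4545676986658855
[[-0.1, -0.5], [-0.1, -0.0], [0.2, 0.9], [-0.5, 0.5], [-0.4, 0.1], [0.0, -0.6], [0.6, 0.3], [-0.6, -1.3]]
hinge [[ 586.02513981 -167.64633374  105.        ]] edge [[ 514.16319427 -155.73657751  122.86108868]]
[ 6.15768e+02 -1.73679e+02 -1.67000e-01  2.67000e-01 -3.27300e+00] 1.721867311729659
[[0.1, -0.6], [0.0, -0.0], [0.5, 0.7], [-0.2, 0.1], [-0.4, 0.8], [-0.1, -0.6], [0.6, 0.5], [-0.6, -0.5]]
hinge [[ 586.18601005 -168.68972049  105.        ]] edge [[ 514.84650935 -156.6569495   124.77088924]]
```

```bash
python3 -m jog '.35 -.5 0 0 0 0 1; .35 -.5 0 0 0 0 1; .35 -.5 0 0 0 0 1; .35 -.5 0 0 0 0 1; .35 -.5 0 0 0 0 1' 20; python3 -m jog '.35 -.5 0 0 0 0 1; .35 -.5 0 0 0 0 1; 0 0 0 0 0 .142 1; 0 0 0 0 0 .142 1; 0 0 0 0 0 .142 1';  python3 -m jog '0 0 0 0 0 .142 1; 0 0 0 0 .15 0 1; 0 0 0 0 .15 0 1; 0 0 0 0 .15 0 1; 0 0 0 0 .15 0 1'; python3 -m jog '0 0 0 0 .15 0 1;0 0 0 0 0 0 1'; python3 -c "
from bench import *
s=sense();print(s['joint_pos'],s['time'])"
```

```text
time: 1.02
tool_pos: [305.1, -243.1, 404.8]
tcp_rot: [180.0, -0.0, 24.6]
ft_force: [1.1, -0.1, 0.8]
finger_gap: -0.3
grip_force: 0.0
time: 1.65
tool_pos: [327.1, -124.4, 404.9]
tcp_rot: [180.0, -0.0, -1.1]
ft_force: [0.1, 0.5, -0.2]
finger_gap: 0.1
grip_force: 0.0
time: 2.28
tool_pos: [353.9, -138.3, 405.9]
tcp_rot: [-179.5, -34.9, -9.5]
ft_force: [-0.8, 0.2, 0.1]
finger_gap: 0.1
grip_force: 0.0
time: 2.52
tool_pos: [371.2, -148.4, 408.0]
tcp_rot: [-179.1, -43.1, -9.6]
ft_force: [-0.1, -0.3, -0.7]
finger_gap: 0.3
grip_force: 0.0
[-38.92741013 -51.12220427 134.98093475  23.79658542  59.55505829
  54.97200474] 2.525
```

```bash
python3 -m jog '0 0 0 0 -.11 0 1; 0 0 0 0 -.11 0 1; 0 0 0 0 0 0 1'
cat > g.py <<'E'
from h import *
from scipy.spatial.transform import Rotation as Ro
import sys
s=sense();R=Ro.from_euler("xyz",s["tcp_rot"],degrees=True).as_matrix();P=s["tool_pos"];p=np.load("p.npy")
H=berth(p,[(-30,0,105)])[0];w=p[2];f=np.array([np.cos(w),np.sin(w),0]);l=np.array([-f[1],f[0],0]);z=np.array([0,0,1])
a=np.radians(float(sys.argv[3]) if len(sys.argv)>3 else 30)
G=np.c_[np.cos(a)*f+np.sin(a)*z,-l,np.sin(a)*f-np.cos(a)*z]
tip=P+173*R[:,2]-H;print("t",s["time"],"tip fwd,left,up",np.round([tip@f,tip@l,tip@z],1),"u,v",(tip@G[:,[0,2]]).round(1),"F",s["ft_force"].round(1),"q",s["joint_pos"].round(0),s["tcp_rot"].round(1))
if len(sys.argv)>2:
    T=H+float(sys.argv[1])*f+float(sys.argv[2])*z-173*G[:,2]
    print("shift/100",((T-P)@R/100).round(3),"turn/60",(Ro.from_matrix(R.T@G).as_rotvec(degrees=True)/60).round(3))
E
python3 g.py -110 30
```

```text
time: 2.9
tool_pos: [371.6, -147.9, 409.1]
tcp_rot: [-179.3, -29.8, -9.2]
ft_force: [1.2, -0.4, 0.2]
finger_gap: -0.2
grip_force: 0.0
t 2.9 tip fwd,left,up [-128.8  -13.2  154. ] u,v [ -34.6 -197.8] F [ 1.2 -0.4  0.2] q [-35. -43. 128.  14.  69.  61.] [-179.3  -29.8   -9.2]
shift/100 [-0.458 -0.141  1.171] turn/60 [-0.013  0.004  0.003]
```

```bash
python3 -m jog '-.15 -.047 .39 -.013 0 0 1; -.15 -.047 .39 0 0 0 1; -.15 -.047 .39 0 0 0 1;0 0 0 0 0 0 1'; python3 g.py -110 -20
python3 - <<'E'
from bench import *
import cv2
b=snapshot("scene")["img"][100:250,252:452,::-1];cv2.imwrite("pics/s1.png",cv2.resize(b,None,fx=4,fy=4,interpolation=cv2.INTER_CUBIC))
E
```

```text
time: 3.4
tool_pos: [391.2, -135.7, 280.9]
tcp_rot: [-179.9, -29.5, -9.3]
ft_force: [-0.8, 0.5, 0.3]
finger_gap: 0.1
grip_force: 0.0
t 3.4 tip fwd,left,up [-1.122e+02  1.000e-01  2.530e+01] u,v [-84.5 -78. ] F [-0.8  0.5  0.3] q [-31. -35. 137.  14.  51.  62.] [-179.9  -29.5   -9.3]
shift/100 [-0.219 -0.002  0.405] turn/60 [-0.002  0.008  0.001]
```

View pics/s1.png

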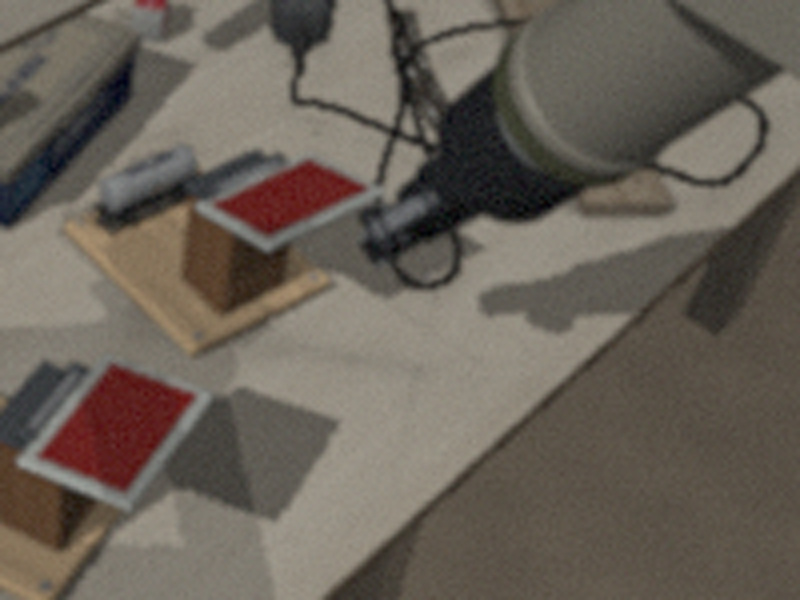

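The tip (375,235) is just in front of the free edge (around (330,210)), as computed. I lower it and then slide it under.

```bash
python3 -m jog '-.11 0 .2 0 .008 0 1; -.08 0 .22 0 0 0 1; 0 0 0 0 0 0 1'; python3 g.py -68 -20
```

```text
time: 3.82
tool_pos: [397.3, -138.0, 239.6]
tcp_rot: [179.9, -30.4, -9.3]
ft_force: [0.1, 0.4, 1.0]
finger_gap: 0.0
grip_force: 0.0
t 3.825 tip fwd,left,up [-103.6   -1.6  -14.7] u,v [-97.  -39.1] F [0.1 0.4 1. ] q [-31. -30. 138.  16.  44.  60.] [179.9 -30.4  -9.3]
shift/100 [ 0.291 -0.015  0.226] turn/60 [ 0.    -0.006  0.002]
```

```bash
python3 -m jog '.1 0 .1 0 0 0 1; .1 0 .1 0 0 0 1; .08 0 .02 0 0 0 1;0 0 0 0 0 0 1'; python3 g.py; python3 -m jog '.1 0 -.05 0 0 0 1; .1 0 -.05 0 0 0 1;0 0 0 0 0 0 1'; python3 g.py
python3 - <<'E'
from bench import *
import cv2
b=snapshot("scene")["img"][100:250,252:452,::-1];cv2.imwrite("pics/s2.png",cv2.resize(b,None,fx=4,fy=4,interpolation=cv2.INTER_CUBIC))
E
```

```text
time: 4.32
tool_pos: [432.9, -143.9, 236.0]
tcp_rot: [179.9, -30.5, -9.2]
ft_force: [-0.0, 0.0, 0.4]
finger_gap: -0.0
grip_force: 0.0
t 4.325 tip fwd,left,up [-67.1  -1.7 -18. ] u,v [-67.2 -17.9] F [-0.   0.   0.4] q [-29. -21. 133.  15.  40.  61.] [179.9 -30.5  -9.2]
time: 4.7
tool_pos: [444.9, -145.7, 254.6]
tcp_rot: [179.9, -30.5, -9.2]
ft_force: [-0.2, 0.6, -0.1]
finger_gap: 0.2
grip_force: 0.0
t 4.7 tip fwd,left,up [-54.9  -1.6   0.5] u,v [-47.3 -27.9] F [-0.2  0.6 -0.1] q [-28. -21. 131.  14.  42.  63.] [179.9 -30.5  -9.2]
```

View pics/s2.png

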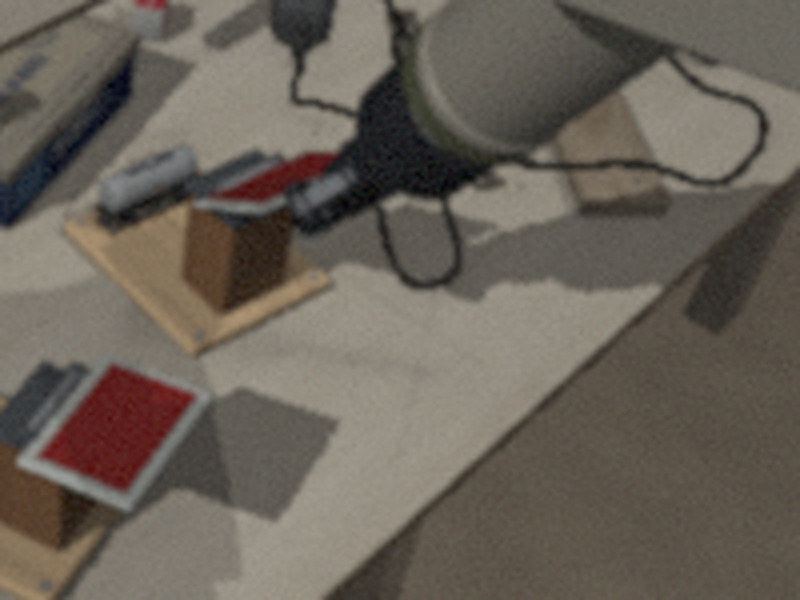

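The marker is tilting up with the fingers under its edge: its near side now runs from (200,205) to (285,205). I carry on up to about upright.

```bash
python3 -m jog '.11 0 -.06 0 0 0 1; .11 0 -.06 0 0 0 1; .11 0 -.06 0 0 0 1;0 0 0 0 0 0 1'; python3 g.py; python3 -m jog '.12 0 0 0 0 0 1; .12 0 0 0 0 0 1;0 0 0 0 0 0 1'; python3 g.py
python3 - <<'E'
from bench import *
import cv2
b=snapshot("scene")["img"][100:250,252:452,::-1];cv2.imwrite("pics/s3.png",cv2.resize(b,None,fx=4,fy=4,interpolation=cv2.INTER_CUBIC))
E
```

```text
time: 5.25
tool_pos: [464.3, -148.8, 286.8]
tcp_rot: [179.9, -30.5, -9.2]
ft_force: [0.5, 0.1, -0.3]
finger_gap: 0.0
grip_force: 0.0
t 5.25 tip fwd,left,up [-35.3  -1.5  32.8] u,v [-14.2 -46.1] F [ 0.5  0.1 -0.3] q [-27. -20. 126.  13.  45.  65.] [179.9 -30.5  -9.2]
time: 5.62
tool_pos: [484.7, -152.1, 298.0]
tcp_rot: [179.9, -30.4, -9.3]
ft_force: [0.0, -0.3, 0.3]
finger_gap: 0.0
grip_force: 0.0
t 5.625 tip fwd,left,up [-14.9  -1.3  43.8] u,v [  9.1 -45.4] F [ 0.  -0.3  0.3] q [-26. -17. 123.  12.  46.  67.] [179.9 -30.4  -9.3]
```

View pics/s3.png

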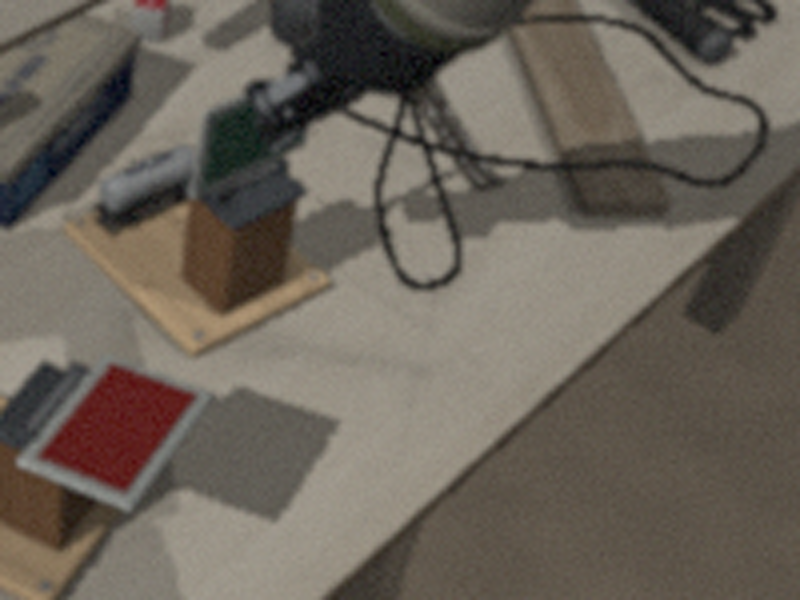

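The marker is about upright, its green face visible at (230,140) with the fingertips behind it. Now I push it over and down.

```bash
python3 -m jog '.11 0 .08 0 0 0 1; .11 0 .09 0 0 0 1; .1 0 .12 0 0 0 1;.09 0 .12 0 0 0 1;0 0 0 0 0 0 1'; python3 g.py; python3 -m jog '.03 0 .09 0 0 0 1; .03 0 .08 0 0 0 1;0 0 .05 0 0 0 1;0 0 0 0 0 0 1'; python3 g.py
python3 - <<'E'
from bench import *
import cv2
b=snapshot("scene")["img"][100:250,252:452,::-1];cv2.imwrite("pics/s4.png",cv2.resize(b,None,fx=4,fy=4,interpolation=cv2.INTER_CUBIC))
E
```

```text
time: 6.3
tool_pos: [539.2, -160.9, 281.8]
tcp_rot: [179.9, -30.3, -9.3]
ft_force: [0.1, 0.7, -0.3]
finger_gap: 0.4
grip_force: 0.0
t 6.3 tip fwd,left,up [39.9 -1.  27.4] u,v [48.3 -3.8] F [ 0.1  0.7 -0.3] q [-24.  -6. 115.  11.  42.  69.] [179.9 -30.3  -9.3]
time: 6.8
tool_pos: [555.1, -163.6, 265.9]
tcp_rot: [179.9, -30.3, -9.3]
ft_force: [0.9, -0.1, -0.3]
finger_gap: 0.0
grip_force: 0.0
t 6.8 tip fwd,left,up [56.1 -1.1 11.6] u,v [54.4 18. ] F [ 0.9 -0.1 -0.3] q [-24.  -2. 113.  11.  40.  69.] [179.9 -30.3  -9.3]
```

View pics/s4.png

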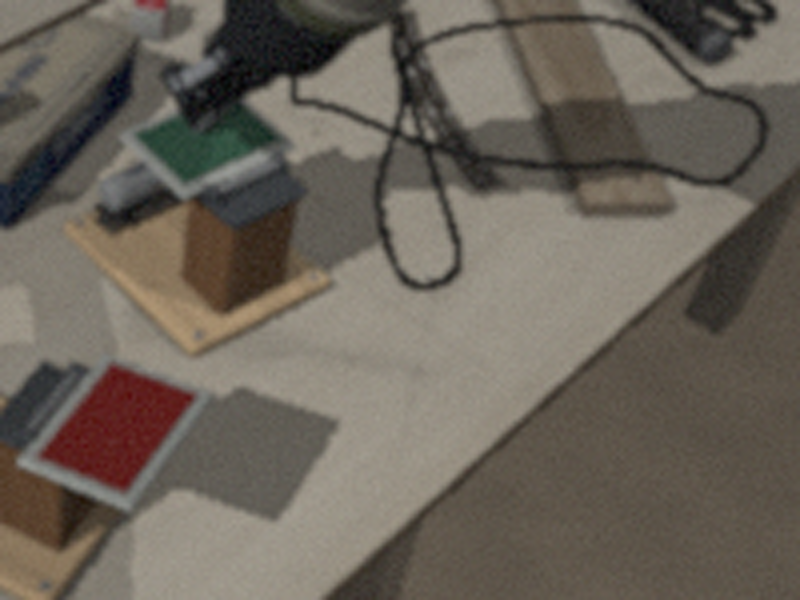

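The marker is nearly over, green up, with the tip on its far part at (200,115). I press straight down in small steps until the stop answers.

```bash
python3 -m jog '-.015 0 .026 0 0 0 1;0 0 0 0 0 0 1'; python3 -m jog '-.01 0 .017 0 0 0 1;0 0 0 0 0 0 1';  python3 g.py
```

```text
time: 7.1
tool_pos: [555.0, -163.6, 263.4]
tcp_rot: [179.9, -30.4, -9.3]
ft_force: [0.1, -0.1, -0.6]
finger_gap: 0.0
grip_force: 0.0
time: 7.35
tool_pos: [555.3, -163.7, 262.0]
tcp_rot: [179.9, -30.4, -9.3]
ft_force: [-1.4, 0.3, 3.8]
finger_gap: 0.4
grip_force: 1.7
t 7.35 tip fwd,left,up [56.6 -1.2  7.8] u,v [52.9 21.6] F [-1.4  0.3  3.8] q [-24.  -2. 113.  11.  39.  68.] [179.9 -30.4  -9.3]
```

```bash
python3 -m jog '-.01 0 .017 0 0 0 1;0 0 0 0 0 0 1;0 0 0 0 0 0 1'; python3 -m jog '-.01 0 .017 0 0 0 1;0 0 0 0 0 0 1;0 0 0 0 0 0 1';  python3 g.py
```

```text
time: 7.72
tool_pos: [555.7, -163.8, 261.4]
tcp_rot: [179.9, -30.5, -9.3]
ft_force: [-7.7, 2.8, 13.8]
finger_gap: -0.1
grip_force: 6.3
time: 8.1
tool_pos: [556.4, -164.0, 261.0]
tcp_rot: [179.8, -30.7, -9.2]
ft_force: [-9.9, 3.9, 18.4]
finger_gap: 0.2
grip_force: 9.3
t 8.1 tip fwd,left,up [58.4 -1.5  7.2] u,v [54.2 23. ] F [-9.9  3.9 18.4] q [-24.  -2. 113.  12.  39.  68.] [179.8 -30.7  -9.2]
```

Firm stop at the flat height. I lift straight off and check.

```bash
python3 -m jog '.05 0 -.087 0 0 0 1; .2 0 -.35 0 0 0 1; .25 0 -.43 0 0 0 1; -.4 0 -.3 0 0 0 1; -.5 0 -.3 0 0 0 1'; python3 -m jog '0 0 -.3 0 0 0 1;0 0 0 0 0 0 1;0 0 0 0 0 0 1'; python3 g.py
python3 - <<'E'
from bench import *
import cv2
b=snapshot("scene")["img"][100:250,200:400,::-1];cv2.imwrite("pics/s5.png",cv2.resize(b,None,fx=4,fy=4,interpolation=cv2.INTER_CUBIC))
E
```

```text
time: 8.72
tool_pos: [447.3, -145.8, 365.3]
tcp_rot: [179.9, -30.4, -9.2]
ft_force: [-0.6, 0.3, 1.8]
finger_gap: -0.1
grip_force: 0.0
time: 9.1
tool_pos: [433.3, -143.5, 389.8]
tcp_rot: [179.9, -30.4, -9.3]
ft_force: [-1.0, -0.7, 0.4]
finger_gap: 0.1
grip_force: 0.0
t 9.1 tip fwd,left,up [-67.1  -1.3 135.6] u,v [   9.6 -151. ] F [-1.  -0.7  0.4] q [-29. -32. 123.  11.  60.  67.] [179.9 -30.4  -9.3]
```

View pics/s5.png

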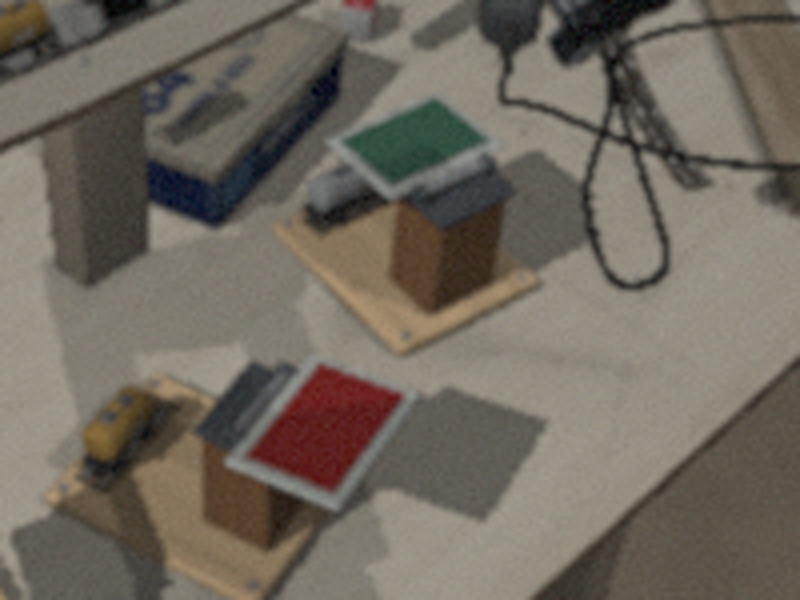

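The silver marker lies flat, green up, at (415,145). Its wagon (340,190) and the yellow berth look unchanged, and the arm is clear.

```bash
python3 -c "
from bench import *
print(hand_in())"
```

```text
the job is handed in; nothing more can be done
None
```

I flipped the silver wagon's marker onto its far side, green up, and pressed it down to the stop by pushing with the shut fingertips; the arm then backed clear and I handed the job in at about 9 s, with no verdict returned; the last picture shows the silver wagon and yellow berth unchanged, and the steam berth, which the arm never went near, was not in that picture.

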